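# Lock the tube mixer and hold its guard gate ajar

## Task

First turn the lock collar on top of the round tube mixer clockwise until its pointer tooth faces the raised locked mark on the mixer. Then take the sagging bolt of the guard's gate by its upright grip, lift its drooping nose over the bent-up lip of the keeper while drawing it clear of the keeper, and swing the sprung gate out towards you by the same grip until its free edge is about a hand's width (some 9 cm) out. Finish there, still gripping the bolt and holding the gate ajar, with the collar still at its mark and the other things on the bench left where they are.

Things in the scene. Friction and masses are not known exactly. Their poses are not given: they have to be found in the camera images.
- guard: Fixed pen round the mixer: aluminium posts and rails, clear panels 128 mm high, open on top; 342 mm wide, 270 mm deep. Origin on the bench in the middle of the front (gate) plane; its x axis points into the pen, away from the robot, y along the closed gate towards the hinge post (robot's left), z up. Hinge post (135 mm high) at y = +158 mm, keeper post (108 mm high) at y = -153 mm. The guard does not move.
- gate_hinge (a point): Point on the gate's upright hinge axis, 130 mm above the bench, at guard (0, 140, 130) mm. Its axes turn with the gate: x is the gate's normal (into the pen), -y runs along the gate to its free edge 266 mm away. Gate leaf: 16 mm thick, from 20 to 130 mm above the bench.
- gate (a joint): Angle of the gate, rad; 0 shut, grows as the free edge swings out towards the robot (clockwise seen from above), up to 1.2. A spring shuts it (0.45 N m when shut, 0.9 N m per rad more): let go, it falls shut. 0.34 rad puts the free edge 9 cm out. While the bolt's nose is in the keeper the gate cannot open.
- bolt_grip: Upright steel grip of the bolt, a block 16 mm (x, across the gate) by 24 mm (y, along the gate) by 44 mm high on a thinner stem; origin at the block's centre, 200 mm above the bench when sagged; its underside is 4 mm above the bolt's guide staples (tops 174 mm above the bench). Its axes are the gate's: x the gate's normal into the pen, y along the gate towards the hinge. It starts about 200 mm from the hinge axis. Turns only with the gate, no play about z.
- bolt_slide (a joint): How far the bolt is drawn along the gate towards the hinge (the gate's +y), m; 0 fully shot, 0.045 stop. About 1.2 N of friction; stays where it is left. The lip stops it at about 0.005 unless the bolt is lifted; the nose is past the lip from 0.022 and clear of the keeper's cheeks from 0.028.
- bolt_lift (a joint): How far the whole bolt is raised straight up in its tall worn guides, m; 0 sagged, 0.020 stop. It sags under its own weight (about 2 to 3 N) when not held. The nose passes over the keeper's lip from 0.011 up.
- keeper_lip (a point): Top of the keeper's bent-up lip, a 4 mm steel plate across the bolt's path, on the keeper post 132 mm above the bench. The bolt is a 12 mm bar along the gate's top whose turned-down nose (12 mm long, 24 mm high) hangs 10 mm lower than this, on the far side from the hinge. Keeper cheeks, 178 mm high, stand before and behind the nose; they are taller than the lift, so the bolt must be both lifted and drawn.
- collar_grip (a point): Point on the upright axis of the mixer's lock collar, 130 mm above the bench, in the middle of its cross-bar handle: a bar 56 mm long, 12 mm thick, from 106 to 141 mm above the bench, standing on the flat aluminium collar ring (68 mm diameter). The axes turn with the collar: x runs along the bar to the end with the pointer tooth that sticks out of the ring.
- collar (a joint): Angle of the collar, rad, growing clockwise seen from above; ends stop it at 0 and 1.45. At 1.15 the pointer tooth faces the locked mark (accept 1.03 to 1.27). Stiff (0.06 N m), stays where it is left.
- mixer: Fixed round grey tube mixer inside the pen, 132 mm diameter, 85 mm high, collar on its top; origin under its centre. The locked mark is a raised aluminium rib near the rim of its top, at 1.15 rad clockwise from its x axis.
- jar: Small white jar, 34 mm diameter, 55 mm high, loose inside the pen; leave alone. Origin under its centre.
- lamp: Glass spirit lamp, 84 mm diameter, 100 mm high; leave alone. Origin under its centre.
- reagent: Amber bottle, 66 mm diameter, 160 mm high; leave alone. Origin under its centre.
- dish: Clear Petri dish, 94 mm diameter, 16 mm high; leave alone. Origin under its centre.
- beaker: Glass beaker, 70 mm diameter, 85 mm high; leave alone. Origin under its centre.
- marker: Black marker pen, 130 mm long, 13 mm thick, lying before the gate, which passes over it; leave alone. Origin under its centre.
- rack: White tube rack, 80 by 160 mm, 98 mm high with its capped tubes; leave alone. Origin under its centre.

How it is judged:
By the outcome, as a careful person would: the job done as asked, in the order asked, and still so for the second after the job is handed in, while the arm keeps its last pose, push and grip.
It also fails if it takes over 48 s, if anything falls off the work surface, if the arm or the gripper's body presses on something with over 40 N, if the wrist force passes 120 N, or if a joint passes its speed limit or range.

## Robot

A 6-joint arm with a two-finger parallel gripper is mounted at the origin on the work surface. World frame = base frame: x ahead of the robot, y to its left, z up, the work surface at z = 0. Lengths are in mm, angles in rad, forces in N, time in s.
With the tool pointing down it reaches from about 250 to 725 mm from the base axis. Payload 4 kg.
Tool frame: the origin (TCP) lies midway between the tips of the shut fingers; the grasp point (between the pads) lies r.grasp_offset behind it (r.grasp_offset is the distance from the TCP to the grasp point, in mm); z points along the fingers, y is the line along which they close (so a half turn about z gives the same grasp; the last joint's range is limited). The gripper opens to 85 mm and grips with 20 to 120 N. Pads are 22 mm wide; open, the fingers measure 114 mm over their backs; the gripper's body (76 mm by 85 mm) begins 54 mm behind the grasp point. The pads swing forward as they close: fully open they stand 13 mm farther back than shut.
Start: joints at [-1.254, 0.241, 0.005, 1.335, 0, 1.571], TCP at [155.762, -475.119, 231.306] pointing down, gripper open.
Joint ranges: [-2.72, 2.72], [-1.05, 1.87], [-1.09, 1.28], [-1.99, 2.15], [-1.42, 1.44], [-3.14, 3.14]. Speed limits (rad/s): [2.79, 2.79, 3.14, 3.14, 3.14, 3.14].

## Interface

Orientations are given as a unit quaternion [x, y, z, w].
In Python, from plant import r, viewer, job gives the robot as it stands.
- The arm moves only by the tool drive_tool, never from a script. Its argument "steps" is one flat list of numbers, 6 for each row, row after row: the shift along the tool's x, y, z in mm, then the turn, a rotation vector about the tool's x, y, z in degrees. A call has 1 to 12 rows; each row shifts and turns the commanded pose from where the row before left it, along the tool's axes as they then stand; what a row does not reach is not made up. A row lasts 1/8 s, in which the tool goes at most 62.5 mm and 10.7 degrees, less where a joint would pass 70% of its speed; a pose out of reach is approached as far as the arm can. A call is refused whole if a number of a shift passes 62.5 or a number of a turn 10.7, either way. A call with a gripper value outside its range is refused whole. "claw" is the opening, from 0 (shut) to 1 (fully open), set as the call begins (left out, the last holds). The fingers move at their own pace and stop on an object; "squeeze" is the grip in N (left out, the last holds). Time passes only in rows, so rows that do not move let the fingers close. It gives the time, the measured TCP pose, the force, the opening and the grip force at its end, in the units of the state.
- r.get_state(): the state, without advancing time (a new reading comes with each control period).
- viewer.get_image(name): name is "scene" or "top"; returns a dict with "img" (420x560x3 uint8, blue, green, red), "intrinsics" (3x3 intrinsics, pixels), "dist" ([k1, k2, p1, p2, k3] as OpenCV has them; the pictures are not rectified), "extrinsics" (4x4, takes a point from camera to world coordinates). Camera axes: x right, y down, z forward; pixel columns grow to the right and rows downward; lengths in mm; the calibration is good to about 2 mm. A picture is of the moment at which its call begins. There is no depth.
- job.job_done(): hands the job in; it is judged then, once.
Trained networks look in the newest picture that a camera, given by its name, has taken for a name from the list of things; names that differ only in an ending like _2 or _b are one class to them, and where a whole thing is asked for, a point or a joint stands for the part that bears it (a point fixed in the world has none). Each returns a list of dicts, best first, with "score" (0 to 1); they miss things now and then, are a little off and sometimes report something else, mostly with a low value. They report only what shows in the picture. A call takes as long as a camera call.
- viewer.look_for(camera, thing): "box" ([centre column, centre row, width, height] in pixels, round what is visible of it).
- viewer.regions_of(camera, thing): "pixels" (420x560 bool, what is visible of it) and "box" ([centre column, centre row, width, height] in pixels, round what is visible of it).
- viewer.landmark_of(camera, thing): "xy" ([column, row] in pixels: a listed point, or the origin of a listed thing).
The state is a dict: "time": time; "joints": joint angles; "joint_velocities": joint speeds; "joint_torque": joint torques, N m; "ee_pos": TCP position; "ee_rot": TCP orientation; "contact_force": force on the tool from outside, world axes, zero at the start; "moment": the same for the moment, N m; "finger_gap": opening from 0.0 (shut) to 1.0 (fully open); "finger_force": force on a finger pad.
Only numpy, scipy, OpenCV 4.12 (cv2) and the standard library are available. Lean on these libraries where they do the work, as an engineer would, in place of code of your own. Each camera call takes 0.05 s, during which the arm holds its last target. There are 200 camera calls.

## Working session

There is one attempt and no reset: what is moved stays moved. The work goes in short steps, Python scripts to look and compute and a tool call to move; the robot and the scene stay as the last step left them, time stands still between calls to the robot, and variables do not carry over. Pictures are saved under pics/ and viewed, at most 10 in all, crops included, and the job is handed in when it is done.

Besides the shell and the picture viewer there is one more tool, called as name(argument=value, ...) on one line, values as JSON. drive_tool: Moves the arm, as the interface text tells. Its arguments: {"type":"object","properties":{"steps":{"type":"array","items":{"type":"number"}},"claw":{"type":"number"},"squeeze":{"type":"number"}},"required":["steps"]}

```bash
mkdir -p pics; ls
cat > h.py <<'E'
import numpy as np, cv2
from plant import r, viewer, job
from scipy.spatial.transform import Rotation as R
def ray(im,uv):
    p=cv2.undistortPoints(np.array([[uv]],float),np.array(im["intrinsics"],float),np.array(im["dist"],float))[0,0]
    E=np.array(im["extrinsics"],float); return E[:3,3],E[:3,:3]@np.array([p[0],p[1],1.])
def at_z(im,uv,z):
    o,d=ray(im,uv); return o+d*(z-o[2])/d[2]
def tri(a,b):
    (o1,d1),(o2,d2)=a,b
    t=np.linalg.lstsq(np.stack([d1,-d2],1),o2-o1,rcond=None)[0]
    p,q=o1+t[0]*d1,o2+t[1]*d2; return (p+q)/2,np.linalg.norm(p-q)
def proj(im,P):
    E=np.linalg.inv(np.array(im["extrinsics"],float))
    return cv2.projectPoints(np.array(P,float).reshape(-1,3),cv2.Rodrigues(E[:3,:3])[0],E[:3,3],np.array(im["intrinsics"],float),np.array(im["dist"],float))[0][:,0]
def st():
    s=r.get_state(); print("t",s["time"],"q",np.round(s["joints"],3),"p",np.round(s["ee_pos"],1),"rot",np.round(s["ee_rot"],4),"F",np.round(s["contact_force"],1),"gap",s["finger_gap"],s["finger_force"]); return s
E
cat > a.py <<'E'
from h import *
st(); print(r.grasp_offset)
ims={c:viewer.get_image(c) for c in("scene","top")}
for c in ims: cv2.imwrite(f"pics/{c}0.png",ims[c]["img"])
for n in ["guard","gate_hinge","bolt_grip","keeper_lip","collar_grip","mixer","jar","reagent","rack","lamp","beaker"]:
    L={}
    for c in ims:
        l=viewer.landmark_of(c,n)
        if l: L[c]=l[0]; print(n,c,np.round(l[0]["xy"],1),round(l[0]["score"],2))
    if len(L)==2:
        p,e=tri(*[ray(ims[c],L[c]["xy"]) for c in ims]); print("   ->",np.round(p,1),"err",round(e,1))
E
python3 a.py
```

```text
pics
t 0.0 q [-1.254  0.241  0.004  1.335 -0.     1.571] p [ 155.6 -474.5  230.4] rot [ 9.875e-01  1.577e-01 -2.000e-04 -1.000e-03] F [ 0.   0.3 -0.5] gap 0.9999656423246633 0.0
18.700000000000003
guard scene [240.1 226.1] 0.57
guard top [332.9 239.7] 0.76
   -> [526.2 -79.1  -5.5] err 1.9
gate_hinge scene [291.8 189. ] 0.6
gate_hinge top [268. 239.] 0.91
   -> [511.5  67.3 132.9] err 2.8
bolt_grip scene [210.6 189.3] 0.67
bolt_grip top [371.9 222.5] 0.57
   -> [ 534.3 -131.9  198. ] err 0.0
keeper_lip scene [184.9 209.1] 0.59
keeper_lip top [400.7 223.8] 0.82
   -> [ 541.5 -204.5  134.7] err 1.0
collar_grip scene [249.1 242.1] 0.9
collar_grip top [323.5 179.4] 0.94
   -> [641.5 -52.  116.9] err 5.3
mixer scene [252.7 265.9] 0.91
mixer top [317.8 187.2] 0.55
   -> [653.6 -49.4   1.3] err 6.9
jar scene [337.2 251.2] 0.47
jar top [276.  163.2] 0.8
   -> [686.9  98.4 134.3] err 95.7
reagent scene [159.2 290.6] 0.82
reagent top [420.8 173.8] 0.61
   -> [ 688.7 -298.5   -5. ] err 7.8
rack scene [335.7 254.5] 0.74
rack top [227.4 191.8] 0.73
   -> [644.3 173.1  -3.1] err 3.7
lamp scene [332.5 254.4] 0.71
lamp top [226.3 192.5] 0.96
   -> [642.3 170.5  -4.8] err 14.6
beaker scene [154.8 244.4] 0.6
beaker top [428.  222.2] 0.8
   -> [ 564.6 -307.3   10.1] err 1.7
```

Run:
```python
import cv2
for c,(y,x) in {"top":((130,290),(220,433)),"scene":((130,330),(130,397))}.items():
    i=cv2.imread(f"pics/{c}0.png")[y[0]:y[1],x[0]:x[1]]
    f=min(800/i.shape[1],600/i.shape[0]); cv2.imwrite(f"pics/{c}0z.png",cv2.resize(i,None,fx=f,fy=f,interpolation=cv2.INTER_CUBIC)); print(f)
```

```text
3.75
2.9962546816479403
```

View pics/top0z.png

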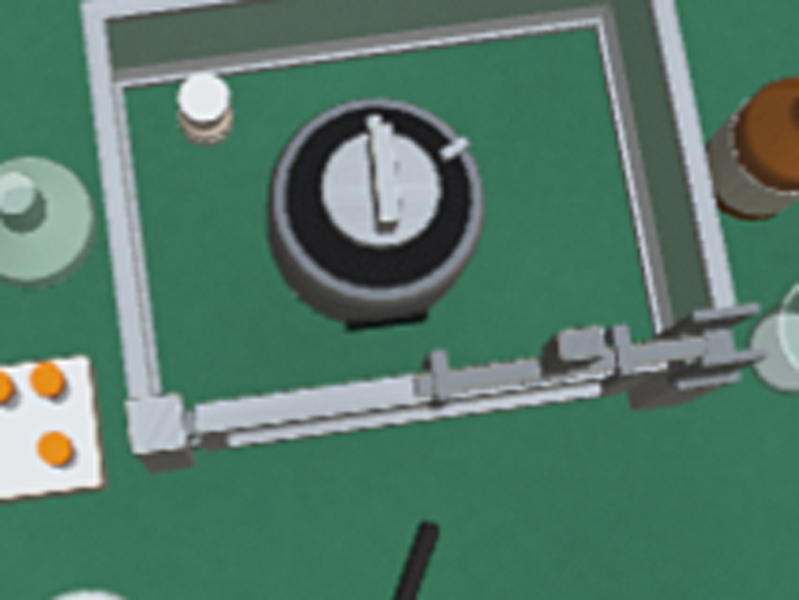

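View pics/scene0z.png

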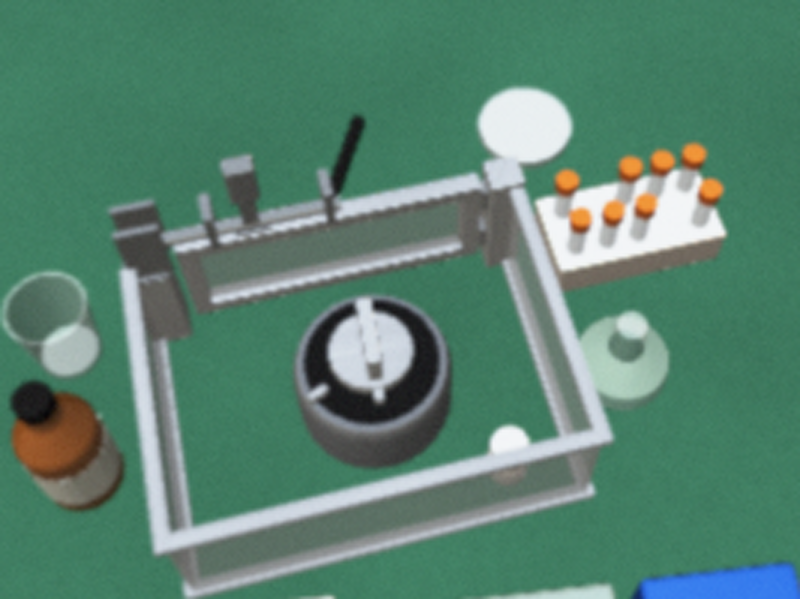

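The top view crop shows the collar bar running from about (375,120) to (386,222), tooth at the far (upper) end, and the locked rib at (455,148). The grip block is at (580,345) and the keeper cheeks are at about (720,345). The scene crop agrees, with the tooth at (380,395) and the rib at (318,390).

Run:
```python
from h import *
T=viewer.get_image("top");S=viewer.get_image("scene")
f=lambda x,y:(220+x/3.75,130+y/3.75)
g=lambda x,y:(130+x/2.996,130+y/2.996)
for n,cam,uv,z in [("barfar top",T,f(375,120),141),("barnear top",T,f(386,218),141),("rib top",T,f(455,148),90),("ringc top",T,f(382,187),106),
 ("bar near sc",S,g(363,301),141),("bar far sc",S,g(374,362),141),("tooth sc",S,g(380,395),100),("rib sc",S,g(318,390),90),
 ("collar sc lm",S,(249.1,242.1),130),("collar top lm",T,(323.5,179.4),130),
 ("grip top",T,f(585,335),222),("grip sc",S,g(239,163),222)]:
    print(n,np.round(at_z(cam,uv,z),1))
```

```text
barfar top [673.1 -40.6 141. ]
barnear top [616.3 -45.5 141. ]
rib top [671.8 -92.2  90. ]
ringc top [643.7 -46.8 106. ]
bar near sc [623.5 -47.  141. ]
bar far sc [677.1 -42.9 141. ]
tooth sc [686.6 -40.9 100. ]
rib sc [672.  -89.8  90. ]
collar sc lm [647.8 -54.4 130. ]
collar top lm [638.1 -48.1 130. ]
grip top [ 536.3 -134.6  222. ]
grip sc [ 537.4 -130.4  222. ]
```

drive_tool(steps=[0,0,-20,0,0,0,0,0,-20,0,0,-10,0,0,-20,0,0,-10], claw=1, squeeze=50)

```text
time: 1.68
ee_pos: [155.8, -475.1, 291.9]
ee_rot: [0.944, 0.33, 0.0, -0.0]
contact_force: [0.5, -0.3, 0.1]
finger_gap: 1.002
finger_force: 0.0
```

```bash
python3 -c "
from h import *
s=st();print(R.from_quat(s['ee_rot']).as_matrix().round(3))"
```

```text
t 1.675 q [-1.254  0.223  0.139  1.487  0.     1.216] p [ 155.8 -475.1  291.9] rot [ 9.441e-01  3.295e-01  0.000e+00 -1.000e-04] F [ 0.5 -0.3  0.1] gap 1.0022779362606813 0.0
[[ 0.783  0.622 -0.   ]
 [ 0.622 -0.783  0.   ]
 [ 0.    -0.    -1.   ]]
```

```bash
cat >> h.py <<'E'
def rows(W,turns):
    "world shifts W (mm) and tool-z turns (deg), tool pointing down -> tool rows"
    M=R.from_quat(r.get_state()["ee_rot"])
    for w,t in zip(W,turns):
        v=M.inv().apply(w); print(", ".join(f"{x:.1f}" for x in v)+f", 0, 0, {t},"); M=M*R.from_rotvec([0,0,np.radians(t)])
E
python3 - <<'E'
from h import *
rows([[40.85,35.8,0]]*12,[-10.5]*12)
E
```

```text
54.3, -2.6, 0.0, 0, 0, -10.5,
53.8, 7.3, 0.0, 0, 0, -10.5,
51.6, 17.0, 0.0, 0, 0, -10.5,
47.6, 26.1, 0.0, 0, 0, -10.5,
42.1, 34.4, 0.0, 0, 0, -10.5,
35.1, 41.5, 0.0, 0, 0, -10.5,
27.0, 47.2, 0.0, 0, 0, -10.5,
17.9, 51.3, 0.0, 0, 0, -10.5,
8.3, 53.7, 0.0, 0, 0, -10.5,
-1.7, 54.3, 0.0, 0, 0, -10.5,
-11.5, 53.1, 0.0, 0, 0, -10.5,
-21.0, 50.1, 0.0, 0, 0, -10.5,
```

drive_tool(steps=[54,-3,0,0,0,-10.5,54,7,0,0,0,-10.5,52,17,0,0,0,-10.5,48,26,0,0,0,-10.5,42,34,0,0,0,-10.5,35,41,0,0,0,-10.5,27,47,0,0,0,-10.5,18,51,0,0,0,-10.5,8,54,0,0,0,-10.5,-2,54,0,0,0,-10.5,-11,53,0,0,0,-10.5,-21,50,0,0,0,-10.5])

```text
time: 3.18
ee_pos: [647.9, -46.2, 291.3]
ee_rot: [0.135, 0.991, -0.0, 0.0]
contact_force: [1.5, -0.7, 0.3]
finger_gap: 0.999
finger_force: 0.0
```

Run:
```python
from h import *
s=st(); M=R.from_quat(s["ee_rot"]).as_matrix(); print(M.round(3))
yaw=np.arctan2(M[1,0],M[0,0])%(2*np.pi); d=np.degrees(3.22-yaw); print("turn",-d)
w=np.array([646,-45,170])-s["ee_pos"]; print(w)
rows([w/3]*3,[round(-d/3,1)]*3)
```

```text
t 3.175 q [-0.071  0.554  0.626  1.642 -0.     0.199] p [647.9 -46.2 291.3] rot [ 1.348e-01  9.909e-01 -1.000e-04  2.000e-04] F [ 1.5 -0.7  0.3] gap 0.9994890240072839 0.0
[[-0.964  0.267  0.   ]
 [ 0.267  0.964 -0.   ]
 [-0.    -0.    -1.   ]]
turn -19.989471362813656
[  -1.91676044    1.21046632 -121.32488168]
0.7, 0.2, 40.4, 0, 0, -6.7,
0.7, 0.3, 40.4, 0, 0, -6.7,
0.7, 0.4, 40.4, 0, 0, -6.7,
```

drive_tool(steps=[0.7,0.2,40,0,0,-6.7,0.7,0.3,40,0,0,-6.6,0.7,0.4,40,0,0,-6.7,0,0,20,0,0,0,0,0,20,0,0,0,0,0,0,0,0,0], claw=0.6)

```text
time: 3.92
ee_pos: [643.2, -46.2, 129.0]
ee_rot: [-0.036, 0.999, 0.0, -0.002]
contact_force: [-0.3, 0.2, 0.0]
finger_gap: 0.6
finger_force: 0.0
```

Run:
```python
from h import *
st(); i=viewer.get_image("scene")["img"][190:290,190:310]; j=viewer.get_image("top")["img"][130:230,270:390]
cv2.imwrite("pics/c1.png",cv2.resize(np.hstack([i,j]),None,fx=3.33,fy=3.33,interpolation=cv2.INTER_CUBIC))
```

```text
t 3.925 q [-0.072  0.587  0.262  1.251  0.    -0.144] p [643.2 -46.2 129. ] rot [-3.620e-02  9.993e-01  3.000e-04 -2.400e-03] F [-0.3  0.2  0. ] gap 0.5995373795009146 0.0
```

View pics/c1.png

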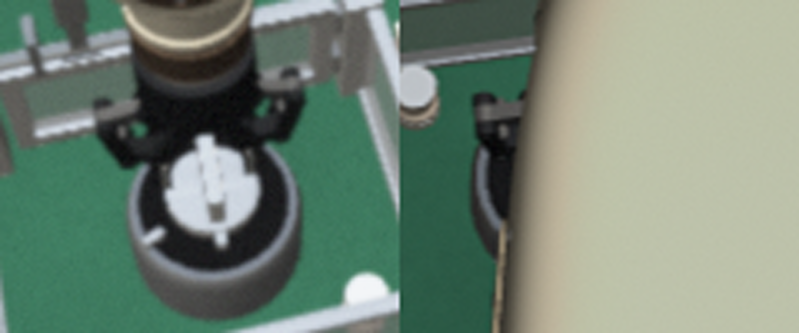

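The crop shows the fingers straddling the bar symmetrically (tips near (165,180) and (250,165), bar at (210,180)). I'll lower and close.

drive_tool(steps=[-3,-1,16,0,0,0,0,0,0,0,0,0])

```text
time: 4.28
ee_pos: [647.2, -47.1, 113.9]
ee_rot: [-0.036, 0.999, 0.0, -0.001]
contact_force: [-0.0, 0.5, -0.2]
finger_gap: 0.6
finger_force: 0.0
```

drive_tool(steps=[0,0,0,0,0,0,0,0,0,0,0,0,0,0,0,0,0,0,0,0,0,0,0,0], claw=0, squeeze=40)

```text
time: 4.78
ee_pos: [647.9, -43.9, 115.9]
ee_rot: [-0.037, 0.999, 0.003, 0.0]
contact_force: [-1.4, 7.5, 0.9]
finger_gap: 0.135
finger_force: 41.8
```

drive_tool(steps=[0,3,0,0,0,0,0,0,0,0,0,8,0,0,0,0,0,9,0,0,0,0,0,9,0,0,0,0,0,9,0,0,0,0,0,9,0,0,0,0,0,9,0,0,0,0,0,9,0,0,0,0,0,4,0,0,0,0,0,0])

```text
time: 6.02
ee_pos: [646.0, -47.3, 115.9]
ee_rot: [0.515, 0.857, -0.003, 0.0]
contact_force: [-5.3, -6.4, 2.5]
finger_gap: 0.128
finger_force: 42.2
```

Run:
```python
from h import *
s=st(); M=R.from_quat(s["ee_rot"]).as_matrix(); print(M.round(3), "turned",3.22-np.arctan2(M[1,0],M[0,0])%(2*np.pi), s["moment"])
i=viewer.get_image("scene")["img"][200:290,190:310]
cv2.imwrite("pics/c2.png",cv2.resize(i,None,fx=5,fy=5,interpolation=cv2.INTER_CUBIC))
```

```text
t 6.025 q [-0.071  0.6    0.248  1.222 -0.005  1.012] p [646.  -47.3 115.9] rot [ 5.153e-01  8.570e-01 -2.900e-03  2.000e-04] F [-5.3 -6.4  2.5] gap 0.1280769120547954 42.151644229888916
[[-0.469  0.883 -0.003]
 [ 0.883  0.469 -0.005]
 [-0.003 -0.005 -1.   ]] turned 1.161049343080363 [-1.07785481  0.87474361 -0.07580456]
```

View pics/c2.png

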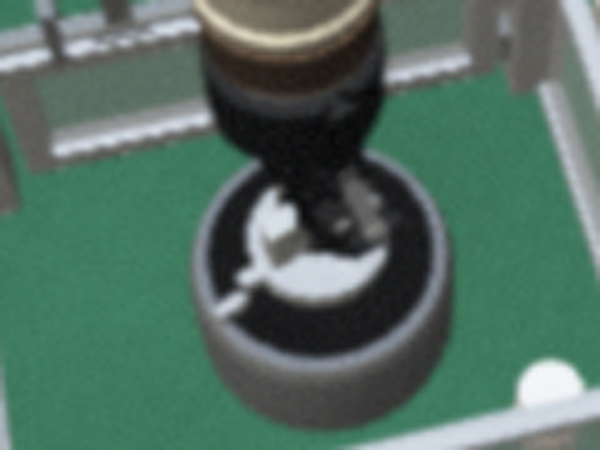

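The crop shows the tooth at (247,275) next to the rib at (232,303). They look lined up, and I'll check that numerically after letting go.

drive_tool(steps=[0,0,0,0,0,0,0,0,0,0,0,0,0,0,-10,0,0,0,0,0,-30,0,0,0,0,0,-50,0,0,0,0,0,-60,0,0,0], claw=0.5)

```text
time: 6.82
ee_pos: [647.1, -43.7, 266.4]
ee_rot: [0.514, 0.858, -0.0, -0.001]
contact_force: [1.1, 0.4, -0.1]
finger_gap: 0.505
finger_force: 0.0
```

Run:
```python
from h import *
s=st()
S=viewer.get_image("scene");T=viewer.get_image("top")
c=np.array([646,-45])
for n,k in [("bolt_grip",222)]:
  L=[viewer.landmark_of(q,"bolt_grip") for q in("scene","top")]
  print([ (np.round(l[0]["xy"],1),round(l[0]["score"],2)) for l in L if l])
  if all(L): print(tri(ray(S,L[0][0]["xy"]),ray(T,L[1][0]["xy"])))
for c in("scene","top"):
  q=viewer.regions_of(c,"bolt_grip"); print(c,[(np.round(a["box"],1),round(a["score"],2)) for a in q[:2]])
i=S["img"][180:290,170:310]; j=T["img"][150:260,300:440]
cv2.imwrite("pics/c3.png",cv2.resize(np.vstack([np.hstack([i,j])]),None,fx=2.857,fy=5,interpolation=cv2.INTER_CUBIC) if 0 else cv2.resize(i,None,fx=5.4,fy=5.4,interpolation=cv2.INTER_CUBIC))
cv2.imwrite("pics/c4.png",cv2.resize(j,None,fx=5.4,fy=5.4,interpolation=cv2.INTER_CUBIC))
```

```text
t 6.825 q [-0.067  0.55   0.555  1.578  0.     1.011] p [647.1 -43.7 266.4] rot [ 5.137e-01  8.580e-01 -3.000e-04 -7.000e-04] F [ 1.1  0.4 -0.1] gap 0.5053459274498637 0.0
[]
scene [(array([210.9, 192.3,  13.9,  19.8]), 0.6)]
top []
```

View pics/c3.png

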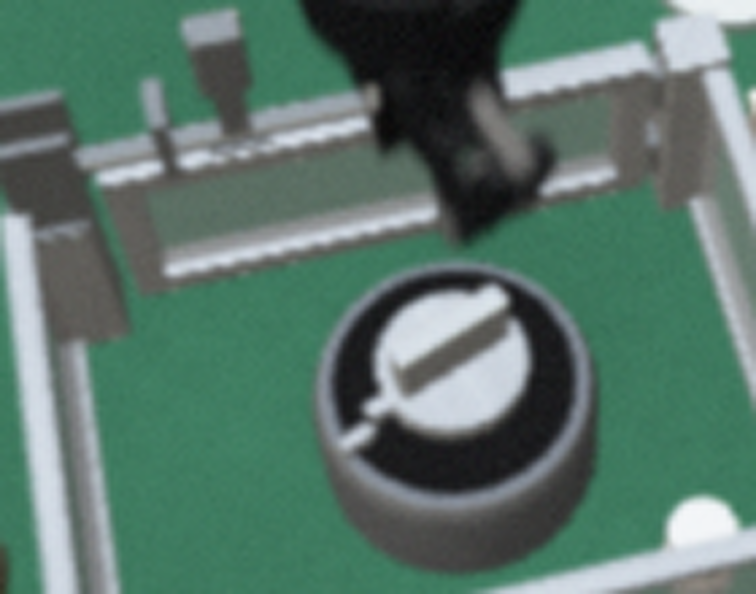

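View pics/c4.png

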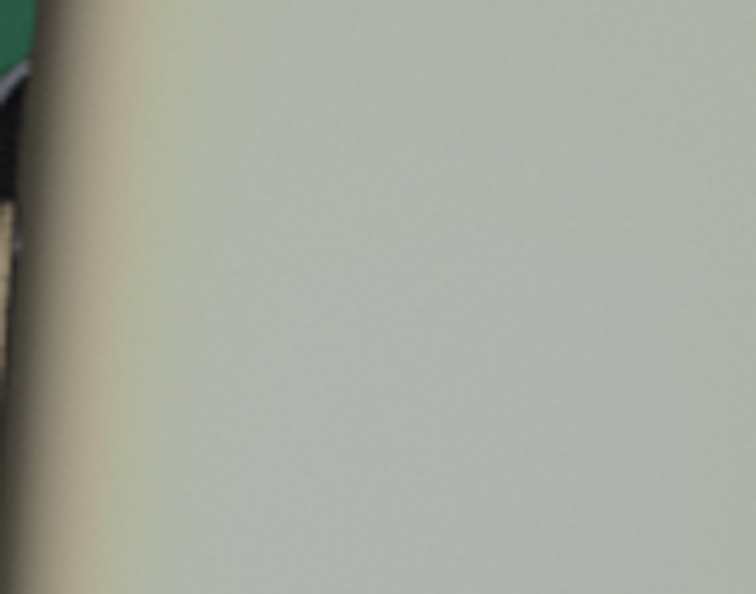

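Scene crop: the tooth at (375,405) runs straight into the rib at (357,437), and the grip's top is at (212,25). The top crop shows only the arm in the way.

Run:
```python
from h import *
T=viewer.get_image("top");S=viewer.get_image("scene")
f=lambda x,y:(220+x/3.75,130+y/3.75)
g=lambda x,y:(170+x/5.4,180+y/5.4)
a=at_z(S,g(394,362),141);b=at_z(S,g(489,290),141);print("bar yaw",np.arctan2(*(a-b)[[1,0]]),(a+b)/2)
t=at_z(S,g(375,405),100);q=at_z(S,g(357,437),90);c=np.array([646.5,-44.5])
for n,p in(("tooth",t),("rib",q)): print(n,p.round(1),np.arctan2(*(p[:2]-c)[::-1]))
print("grip top",at_z(S,g(212,25),222))
for (u,v,z,cam) in [(f(195,408),f(415,378),130,T),(f(240,445),f(600,388),20,T),(g(490,88),g(645,47),130,S),(g(165,275),g(615,172),20,S),(f(123,83),f(605,22),8,T)]:
    d=at_z(cam,u,z)-at_z(cam,v,z); print("gate yaw",np.arctan2(-d[0],d[1]) if d[1]>0 else np.arctan2(d[0],-d[1]))
```

```text
bar yaw -0.9710214234353371 [649.47656492 -47.47203659 141.        ]
tooth [664.1 -80.6 100. ] -1.1156687377967747
rib [674. -90.  90.] -1.0271011155635308
grip top [ 537.898336   -131.60314262  222.        ]
gate yaw 0.1317522451854128
gate yaw 0.15188496941195817
gate yaw 0.19284542189028353
gate yaw 0.1442078546667011
gate yaw 0.12754763854056078
```

Run:
```python
from h import *
s=st(); w=np.array([536,-132,266])-s["ee_pos"]; rows([w/4]*4,[5.2]*4)
```

```text
t 7.225 q [-0.068  0.551  0.55   1.573  0.     1.011] p [646.8 -43.9 263.5] rot [ 5.138e-01  8.579e-01 -7.000e-04 -1.500e-03] F [-0.1  0.  -0.5] gap 0.5046703489557449 0.0
-6.3, -34.8, -0.5, 0, 0, 5.2,
-9.5, -34.1, -0.5, 0, 0, 5.2,
-12.5, -33.1, -0.5, 0, 0, 5.2,
-15.5, -31.8, -0.5, 0, 0, 5.2,
```

drive_tool(steps=[-6.3,-34.8,0,0,0,5.2,-9.5,-34,0,0,0,5.2,-12.5,-33,0,0,0,5.2,-15.5,-32,0,0,0,5.2,0,0,25,0,0,0,0,0,25,0,0,0,0,0,0,0,0,0], claw=0.6)

```text
time: 8.1
ee_pos: [534.5, -131.7, 212.2]
ee_rot: [0.66, 0.751, -0.002, -0.003]
contact_force: [0.1, 0.4, 0.3]
finger_gap: 0.597
finger_force: 0.0
```

Run:
```python
from h import *
s=st(); M=R.from_quat(s["ee_rot"]).as_matrix(); print(np.arctan2(M[1,0],M[0,0]))
i=viewer.get_image("scene")["img"][140:240,160:290]
cv2.imwrite("pics/c5.png",cv2.resize(i,None,fx=5.8,fy=5.8,interpolation=cv2.INTER_CUBIC))
```

```text
t 8.1 q [-0.242  0.355  0.113  1.336  0.     1.201] p [ 534.5 -131.7  212.2] rot [ 0.6604  0.7509 -0.0017 -0.0032] F [0.1 0.4 0.3] gap 0.597453566658724 0.0
1.6989125817929498
```

View pics/c5.png

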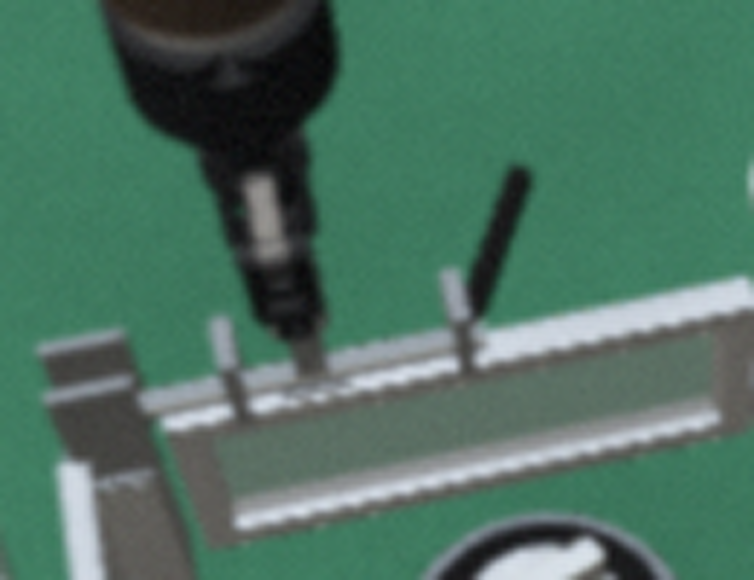

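The inner finger, tip at (295,325), sits over the grip, whose stem shows at (310,365). I'll lower and close.

drive_tool(steps=[0,1,15,0,0,0,0,0,13,0,0,0,0,0,0,0,0,0])

```text
time: 8.52
ee_pos: [536.9, -131.6, 185.8]
ee_rot: [0.66, 0.751, -0.001, -0.001]
contact_force: [-0.3, -1.0, 0.1]
finger_gap: 0.601
finger_force: 0.0
```

drive_tool(steps=[0,0,0,0,0,0,0,0,0,0,0,0,0,0,0,0,0,0,0,0,0,0,0,0], claw=0, squeeze=60)

```text
time: 9.02
ee_pos: [535.0, -132.5, 188.2]
ee_rot: [0.66, 0.751, -0.002, -0.001]
contact_force: [-9.2, -1.9, 6.9]
finger_gap: 0.178
finger_force: 59.0
```

Run:
```python
from h import *
s=st(); M=R.from_quat(s["ee_rot"]).as_matrix(); print(np.arctan2(M[1,0],M[0,0]),s["moment"])
```

```text
t 9.025 q [-0.241  0.366  0.066  1.275 -0.002  1.202] p [ 535.  -132.5  188.2] rot [ 0.6605  0.7508 -0.0021 -0.0014] F [-9.2 -1.9  6.9] gap 0.178305880027396 58.972288370132446
1.6986236963503214 [-0.16818072  1.89843569  0.13916103]
```

drive_tool(steps=[0,-2,-4,0,0,0,0,0,-5,0,0,0,0,0,-6,0,0,0,0,0,0,0,0,0])

```text
time: 9.52
ee_pos: [534.7, -132.5, 202.5]
ee_rot: [0.66, 0.751, -0.001, -0.001]
contact_force: [-5.2, -0.8, -2.8]
finger_gap: 0.176
finger_force: 58.6
```

Lifted about 14 mm, carrying the bolt's weight. Next I'll draw it.

drive_tool(steps=[6,0,-1,0,0,0,8,0,0,0,0,0,8,0,0,0,0,0,8,0,0,0,0,0,7,0,0,0,0,0,0,0,0,0,0,0])

```text
time: 10.28
ee_pos: [529.5, -94.8, 202.9]
ee_rot: [0.66, 0.751, -0.001, -0.002]
contact_force: [-6.4, -0.7, -1.9]
finger_gap: 0.18
finger_force: 58.6
```

Run:
```python
from h import *
s=st(); M=R.from_quat(s["ee_rot"]).as_matrix(); print(np.arctan2(M[1,0],M[0,0]),s["moment"])
h=np.array([511.5,67.3]); d=s["ee_pos"][:2]-h; print("rad",np.linalg.norm(d),"yaw",np.arctan2(d[0],-d[1]))
yaw=0.13; u=np.array([np.sin(yaw),-np.cos(yaw)]); rad=166.; n=9; a=np.linspace(0,.36,n+1)
P=[rad*np.array([np.sin(yaw-x),-np.cos(yaw-x)]) for x in a]
W=[[*(P[i+1]-P[i]),0] for i in range(n)]; rows(W,[round(np.degrees(.36/n),2)]*n)
```

```text
t 10.275 q [-0.177  0.332  0.055  1.298  0.     1.265] p [529.5 -94.8 202.9] rot [ 0.6601  0.7512 -0.001  -0.0017] F [-6.4 -0.7 -1.9] gap 0.17956022024302914 58.57892453670502
1.699781128664234 [-0.02961624  1.35896984  0.05902633]
rad 163.11976951606994 yaw 0.1103843317721424
0.1, -6.6, 0.0, 0, 0, 2.29,
0.1, -6.6, 0.0, 0, 0, 2.29,
0.1, -6.6, 0.0, 0, 0, 2.29,
0.1, -6.6, 0.0, 0, 0, 2.29,
0.1, -6.6, 0.0, 0, 0, 2.29,
0.1, -6.6, 0.0, 0, 0, 2.29,
0.1, -6.6, 0.0, 0, 0, 2.29,
0.1, -6.6, 0.0, 0, 0, 2.29,
0.1, -6.6, 0.0, 0, 0, 2.29,
```

drive_tool(steps=[0,-6.5,0,0,0,2.3,0,-6.5,0,0,0,2.3,0,-6.5,0,0,0,2.3,0,-6.5,0,0,0,2.3,0,0,0,0,0,0])

```text
time: 10.9
ee_pos: [505.4, -97.3, 203.8]
ee_rot: [0.719, 0.695, 0.001, 0.001]
contact_force: [1.9, 0.8, -2.6]
finger_gap: 0.176
finger_force: 59.0
```

drive_tool(steps=[0,-6.5,0,0,0,2.3,0,-6.5,0,0,0,2.3,0,-6.5,0,0,0,2.3,0,-6.5,0,0,0,2.3,0,-5,0,0,0,1,0,0,0,0,0,0,0,0,0,0,0,0])

```text
time: 11.78
ee_pos: [475.3, -94.2, 203.7]
ee_rot: [0.777, 0.629, 0.001, 0.001]
contact_force: [3.4, -0.1, -2.6]
finger_gap: 0.177
finger_force: 58.9
```

Run:
```python
from h import *
s=st(); M=R.from_quat(s["ee_rot"]).as_matrix(); print("tool-turn",1.70-np.arctan2(M[1,0],M[0,0]),s["moment"])
h=np.array([511.5,67.3]); d=s["ee_pos"][:2]-h; print("rad",np.linalg.norm(d),"yaw",np.arctan2(d[0],-d[1]))
i=viewer.get_image("scene")["img"][140:290,130:330]
cv2.imwrite("pics/c6.png",cv2.resize(i,None,fx=4,fy=4,interpolation=cv2.INTER_CUBIC))
```

```text
t 11.775 q [-0.196  0.223 -0.091  1.255 -0.     1.585] p [475.3 -94.2 203.7] rot [7.774e-01 6.290e-01 5.000e-04 8.000e-04] F [ 3.4 -0.1 -2.6] gap 0.17709842649416366 58.91343176364899
tool-turn 0.33942234112526903 [-0.13466994 -0.93868789  0.21987009]
rad 165.55582235902241 yaw -0.22052085574227775
```

View pics/c6.png

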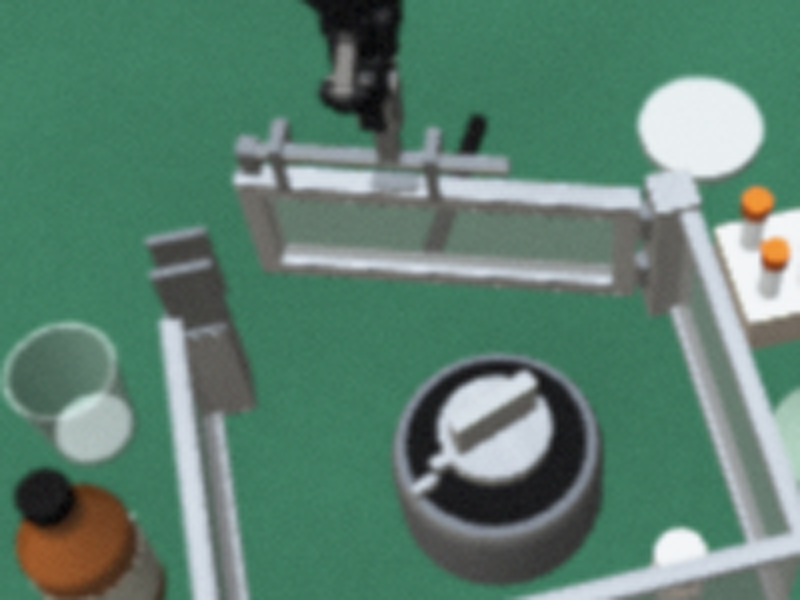

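The gate is ajar, its free edge at (250,165) well clear of the keeper at (190,250). The grip is still held at (385,120) and the tooth still meets the rib at (430,475). The measured swing is about 0.33–0.34 rad, or roughly 9 cm at the edge.

```bash
python3 -c "
from plant import job
print(job.job_done())"
```

```text
the job is handed in; nothing more can be done
None
```

I turned the collar to its locked mark, lifted and drew the bolt, swung the gate about 0.34 rad (free edge about 9 cm out), still gripping the bolt, and handed the job in at about 12 s; the verdict was not shown.

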